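# Clear the bald brushes out of the brush stand

### The job

Two of the four brushes in the wooden stand have lost their bristles. Pull those two straight up out of the stand and lay them down inside the shallow metal tray, completely within its walls. Leave the two good brushes standing in their wells, and do not shove the stand or disturb the bottle, mug and tape.

Things in the scene. Friction and masses are not known exactly. Their poses are not given: they have to be found in the camera images.
- stand: loose heavy beech block (1.8 kg), 64 mm (x) by 300 mm (y) by 70 mm high, with four square wells 22 mm wide and 60 mm deep (their floor is 10 mm above the table) in one row along its own y axis at -120, -40, 40 and 120 mm; one brush stands in each. Origin: centre of the underside
- tray: loose shallow open aluminium tray (0.7 kg), 260 mm (x) by 210 mm (y) outside, 30 mm high, walls and floor 5 mm thick, empty. Origin: centre of the underside
- bald_a: first bald brush: round brush that has lost its bristles, 165 mm long, 50 g: wooden handle 16 mm in diameter and 130 mm long, then a steel ferrule 22 mm in diameter and 35 mm long with a flat bare end. Starts upright in a well of the stand. Origin: centre of the handle's foot; z runs along the brush to the bare end
- bald_a_top (a point): centre of the bare end of the ferrule, 165 mm along z from the foot
- bald_b: second bald brush: round brush that has lost its bristles, 165 mm long, 50 g: wooden handle 16 mm in diameter and 130 mm long, then a steel ferrule 22 mm in diameter and 35 mm long with a flat bare end. Starts upright in a well of the stand. Origin: centre of the handle's foot; z runs along the brush to the bare end
- bald_b_top (a point): centre of the bare end of the ferrule, 165 mm along z from the foot
- good_long: good brush: same handle and ferrule as the bald ones plus a 45 mm tuft of dark bristles up to 25 mm wide, pointed at the top, 210 mm long in all. Upright in a well. Origin: centre of the handle's foot; z along the brush to the bristles
- good_short: good brush with a shorter handle: 16 mm handle 100 mm long, 22 mm ferrule 35 mm long, 45 mm tuft of bristles, 180 mm long in all. Upright in a well. Origin and axes as for the long one
- ink: bystander: amber glass bottle, 48 mm in diameter, 100 mm high, upright. Origin: centre of the underside
- mug: bystander: white ceramic mug, 80 mm in diameter, 85 mm high, handle towards its +y. Origin: centre of the underside
- tape: bystander: roll of paper tape lying flat, 90 mm in diameter, 24 mm high. Origin: centre of the underside

How it is judged:
At the end, for the whole second after the job is handed in: Both bald brushes lie still in the tray: both ends within its inner walls (250 x 200 mm) and less than 45 mm above its underside. Both good brushes stand in wells of the stand (foot less than 25 mm above the stand's underside, tilted less than 0.2 rad), and stand and tray stand flat (x of bald_a in the frame of tray between -0.125 and 0.125 m and y of bald_a in the frame of tray between -0.1 and 0.1 m and z of bald_a in the frame of tray between 0 and 0.045 m and x of bald_a_top in the frame of tray between -0.125 and 0.125 m and y of bald_a_top in the frame of tray between -0.1 and 0.1 m and z of bald_a_top in the frame of tray between 0 and 0.045 m and linear speed of each of bald_a, bald_b below 0.03 m/s and x of bald_b in the frame of tray between -0.125 and 0.125 m and y of bald_b in the frame of tray between -0.1 and 0.1 m and z of bald_b in the frame of tray between 0 and 0.045 m and x of bald_b_top in the frame of tray between -0.125 and 0.125 m and y of bald_b_top in the frame of tray between -0.1 and 0.1 m and z of bald_b_top in the frame of tray between 0 and 0.045 m and z of each of good_long, good_short in the frame of stand below 0.025 m and horizontal distance between each of good_long, good_short and stand below 0.14 m and angle between each of good_long, good_short's own z axis and vertical below 0.2 rad and angle between each of stand, tray's own z axis and vertical below 0.05 rad); the robot touches nothing.
It fails at once if the brush stand is shoved (more than 40 mm) or tipped (distance of stand from where it was at the start of the episode above 0.04 m or angle between stand's own z axis and vertical above 0.3 rad).
It fails at once if a brush that still has its bristles is pulled out of its well (z of any of good_long, good_short in the frame of stand above 0.05 m).
It fails at once if the ink bottle is knocked away (more than 30 mm) or over (distance of ink from where it was at the start of the episode above 0.03 m or angle between ink's own z axis and vertical above 0.5 rad).
It fails at once if the mug is knocked away (more than 30 mm) or over (distance of mug from where it was at the start of the episode above 0.03 m or angle between mug's own z axis and vertical above 0.5 rad).
It fails at once if the roll of tape is knocked away (more than 30 mm) or over (distance of tape from where it was at the start of the episode above 0.03 m or angle between tape's own z axis and vertical above 0.5 rad).
It also fails if it takes over 72 s, if anything falls off the work surface, if the arm or the gripper's body presses on something with over 40 N, if the wrist force passes 120 N, or if a joint passes its speed limit or range.

### The arm

A 6-joint arm with a two-finger parallel gripper is mounted at the origin on the work surface. World frame = base frame: x ahead of the robot, y to its left, z up, the work surface at z = 0. Lengths are in m, angles in rad, forces in N, time in s.
With the tool pointing down it reaches from about 0.35 to 0.925 m from the base axis. Payload 6.4 kg.
Tool frame: the origin (TCP) lies midway between the tips of the shut fingers; the grasp point (between the pads) lies arm.pinch_z behind it (arm.pinch_z is the distance from the TCP to the grasp point, in m); z points along the fingers, y is the direction in which the jaws open and shut (so a half turn about z gives the same grasp; the last joint's range is limited). The gripper opens to 94 mm and grips with 3 to 60 N. Pads are 16 mm wide; open, the fingers measure 119 mm over their backs; the gripper's body (75 mm by 177 mm) begins 78 mm behind the grasp point.
Start: joints at [-1.505, 0.245, 1.558, -0, 1.339, -0.174], TCP at [0.154, -0.631, 0.205] pointing down, gripper open.
Joint ranges: [-3.13, 3.13], [-1.02, 2.26], [0.13, 2.54], [-0.95, 4.09], [0.21, 2.88], [-2.74, 2.74]. Speed limits (rad/s): [2.57, 2.57, 3.14, 3.14, 3.14, 3.14].

### API

Orientations are given as a 3x3 rotation matrix whose columns are the frame's x, y, z axes.
In Python, from station import arm gives the robot as it stands.
- The arm moves only by the tool drive_tool, never from a script. Its argument "plan" is a list of rows, each an object with "jaw": the finger opening in mm, from 0 to 94; "translation": the shift along the tool's x, y, z in mm, a list of three; "turn": the turn about the tool's z in degrees. A call has exactly 10 rows; each row is the pose to reach, as a shift and turn from the pose commanded when the call began, along the tool's axes at that moment; what a row does not reach only later rows make up. A row lasts 1/12 s, in which the tool goes at most 41.7 mm and 7.16 degrees, less where a joint would pass 70% of its speed; a pose out of reach is approached as far as the arm can. A call with a gripper value outside its range is refused whole. The fingers move at their own pace and stop on an object; the grip force is fixed at half the most. Time passes only in rows, so rows that repeat a pose let the fingers close, or fill a call up. It gives the time, the measured TCP pose, the force and the opening at its end, in the units of the state.
- arm.get_state(): the state, without advancing time (a new reading comes with each control period).
- arm.read_camera(name): name is "scene" or "top" or "wrist"; returns (picture, depth): 400x640x3 uint8, red, green, blue; 400x640 float32, m along the optical axis (not along the pixel's ray), 0 where there is no reading.
- arm.calibration(name): a dict with "mtx" (3x3 intrinsics, pixels), "R" (3x3) and "t" (3): a world point X has camera coordinates R X + t. Camera axes: x right, y down, z forward; pixel columns grow to the right and rows downward; lengths in m; the calibration is good to about 2 mm. A picture is of the moment at which its call begins: read the wrist's pose just before it. calibration takes no time and is no camera call; for the wrist camera it gives the pose at the moment of the call.
- arm.job_done(): hands the job in, once; it reports no verdict.
The state is a dict: "t": time; "joints": joint angles; "qd": joint speeds; "effort": joint torques, N m; "ee_pos": TCP position; "tcp_rot": TCP orientation; "force": force on the tool from outside, world axes, zero at the start; "ft_torque": the same for the moment, N m; "width": finger opening in m.
Only numpy, scipy, OpenCV 4.12 (cv2) and the standard library are available. Lean on these libraries where they do the work, as an engineer would, in place of code of your own. Each camera call takes 0.05 s, during which the arm holds its last target.

## Working session

There is one attempt and no reset: what is moved stays moved. The work goes in short steps, Python scripts to look and compute and a tool call to move; the robot and the scene stay as the last step left them, time stands still between calls to the robot, and variables do not carry over. Pictures are saved under pics/ and viewed, and the job is handed in when it is done.

Besides the shell and the picture viewer there is one more tool, called as a command line: name --argument value ..., lists and objects as JSON in quotes. drive_tool: Moves the arm, as the interface text tells. Its arguments: {"type":"object","properties":{"plan":{"type":"array"}},"required":["plan"]}

```bash
ls; mkdir -p pics; python3 - <<'E'
from station import arm
import cv2,numpy as np
s=arm.get_state();print({k:np.round(v,3).tolist() for k,v in s.items()}, arm.pinch_z)
for n in ["scene","top","wrist"]:
    c=arm.calibration(n);p,d=arm.read_camera(n)
    np.savez(f"{n}0.npz",p=p,d=d,**c)
    cv2.imwrite(f"pics/{n}0.png",p[:,:,::-1]);print(n,np.round(c["mtx"],1).tolist(),np.round(c["R"],3).tolist(),np.round(c["t"],3).tolist())
E
```

```text
pics
{'t': 0.0, 'joints': [-1.505, 0.246, 1.559, -0.0, 1.339, -0.174], 'qd': [0.0, 0.0, -0.0, -0.001, -0.0, 0.001], 'effort': [-0.001, -41.583, -31.46, 0.068, 0.033, -0.0], 'ee_pos': [0.154, -0.631, 0.204], 'tcp_rot': [[0.971, 0.238, -0.0], [0.238, -0.971, 0.002], [0.0, -0.002, -1.0]], 'force': [0.127, 0.036, 0.308], 'ft_torque': [0.011, -0.02, -0.012], 'width': 0.094} 0.0188
scene [[430.8, 0.0, 319.4], [0.0, 430.8, 202.1], [0.0, 0.0, 1.0]] [[-0.864, 0.503, 0.005], [0.41, 0.711, -0.571], [-0.291, -0.491, -0.821]] [0.546, -0.174, 1.255]
top [[377.1, 0.0, 323.2], [0.0, 377.1, 199.1], [0.0, 0.0, 1.0]] [[0.022, -1.0, 0.007], [-0.998, -0.022, -0.051], [0.052, -0.006, -0.999]] [-0.031, 0.628, 1.115]
wrist [[350.5, 0.0, 325.2], [0.0, 350.5, 198.3], [0.0, 0.0, 1.0]] [[0.237, -0.971, -0.002], [-0.945, -0.231, 0.232], [-0.226, -0.053, -0.973]] [-0.65, -0.024, 0.389]
```

View pics/scene0.png

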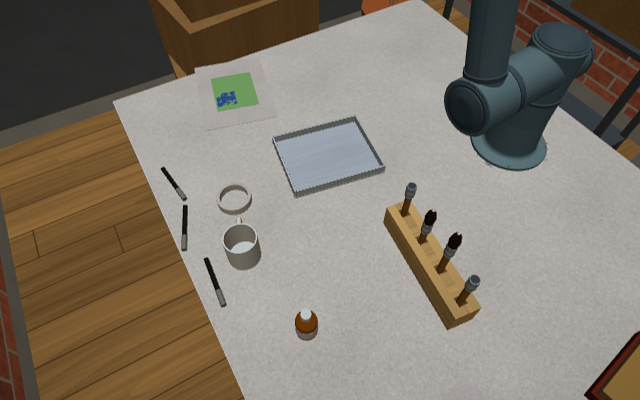

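View pics/top0.png

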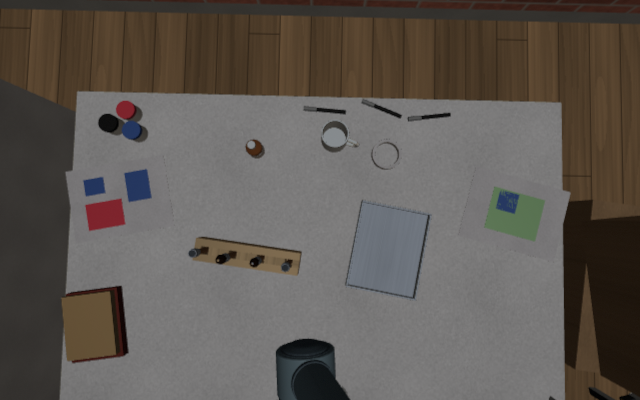

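View pics/wrist0.png

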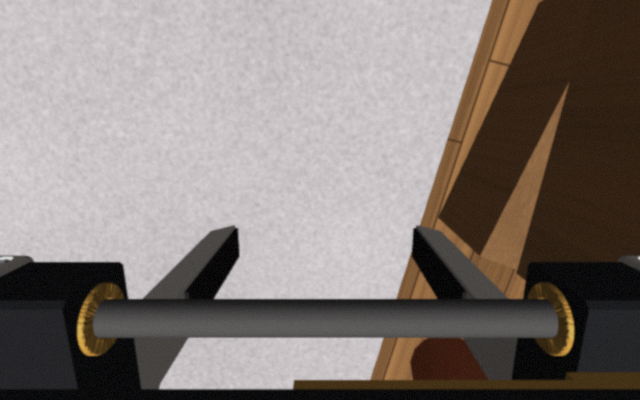

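The scene view shows the bald brushes at the two ends of the row, with ferrule tops near (410,188) and (473,283). The good brushes are in the middle, near (428,215) and (453,242). In the top view the tray is centred near (388,249) and the stand runs from (195,252) to (300,260). The wrist view shows only bare table.

```bash
cat > h.py <<'E'
import numpy as np,cv2
def cloud(f):
    z=np.load(f);p,d,K,R,t=z["p"],z["d"],z["mtx"],z["R"],z["t"]
    v,u=np.mgrid[0:400,0:640]
    c=np.stack([(u-K[0,2])/K[0,0]*d,(v-K[1,2])/K[1,1]*d,d],-1)
    W=(c-t)@R; W[d==0]=np.nan
    return p,W
def ray(K,R,t,u,v,h):
    d=R.T@np.array([(u-K[0,2])/K[0,0],(v-K[1,2])/K[1,1],1]);o=-R.T@t
    return o+d*(h-o[2])/d[2]
E
python3 - <<'E'
from h import *
p,W=cloud("top0.npz")
print("table z",np.nanmedian(W[300:380,180:260,2]))
z=W[...,2]
# tall things
for lo,hi,nm in[(0.12,0.25,"tall"),(0.05,0.085,"stand"),(0.02,0.045,"traywall")]:
    m=((z>lo)&(z<hi)).astype(np.uint8); m[330:]=0;m[:, :150]=0;m[:,450:]=0; m[:100]=0
    n,l,st,ce=cv2.connectedComponentsWithStats(m)
    for i in range(1,n):
        if st[i,4]<8: continue
        q=W[l==i]; r=cv2.minAreaRect(q[:,:2].astype(np.float32)*1000)
        print(nm,np.round(ce[i]),st[i,4],"mean",np.round(q.mean(0)*1000),"max",np.round(q[:,2].max()*1000),"rect",np.round(r[0]),np.round(r[1]),round(r[2],1))
# scene cam
p,W=cloud("scene0.npz");z=W[...,2]
for lo,hi,nm in[(0.12,0.25,"tall"),(0.06,0.078,"stand"),(0.02,0.045,"traywall"),(0.06,0.11,"mug/ink")]:
    m=((z>lo)&(z<hi)&(W[...,0]>0.25)).astype(np.uint8)
    m[:,:200]=0;m[:100]=0
    n,l,st,ce=cv2.connectedComponentsWithStats(m)
    for i in range(1,n):
        if st[i,4]<12: continue
        q=W[l==i]; r=cv2.minAreaRect(q[:,:2].astype(np.float32)*1000)
        print("S",nm,np.round(ce[i]),st[i,4],"mean",np.round(q.mean(0)*1000),"max",np.round(q[:,2].max()*1000),"rect",np.round(r[0]),np.round(r[1]),round(r[2],1))
E
```

```text
table z -9.560695457019836e-05
tall [194. 253.] 99 mean [475. 312. 166.] max 178.0 rect [474. 315.] [21. 21.] 54.8
tall [223. 258.] 117 mean [465. 232. 191.] max 222.0 rect [464. 235.] [23. 18.] 14.2
tall [255. 262.] 95 mean [455. 155. 167.] max 192.0 rect [454. 157.] [22. 20.] 4.8
tall [285. 267.] 71 mean [445.  76. 172.] max 179.0 rect [444.  77.] [20. 21.] 46.6
stand [338. 135.] 249 mean [811. -55.  72.] max 85.0 rect [803. -54.] [105.  78.] 41.2
stand [255. 148.] 157 mean [768. 183.  68.] max 80.0 rect [771. 187.] [45. 45.] 3.9
stand [248. 256.] 2028 mean [460. 193.  69.] max 85.0 rect [458. 197.] [300.  65.] 82.6
traywall [336. 128.] 59 mean [840. -52.  32.] max 44.0 rect [834. -50.] [71. 30.] 79.4
traywall [386. 154.] 242 mean [ 767. -204.   24.] max 29.0 rect [ 768. -205.] [87. 87.] 45.2
traywall [341. 147.] 69 mean [786. -67.  30.] max 45.0 rect [787. -63.] [ 25. 103.] 4.1
traywall [260. 154.] 28 mean [758. 174.  33.] max 45.0 rect [759. 175.] [13. 42.] 43.8
traywall [390. 251.] 660 mean [ 478. -219.   29.] max 37.0 rect [ 482. -214.] [211. 260.] 80.0
traywall [270. 247.] 13 
[... 1151 characters left out ...]
623 mean [491. 222.  33.] max 45.0 rect [490. 201.] [ 63. 307.] 4.6
S traywall [239. 239.] 159 mean [810. -73.  33.] max 45.0 rect [810. -68.] [27. 68.] 79.6
S traywall [246. 260.] 167 mean [821. -13.  33.] max 45.0 rect [820. -20.] [33. 78.] 77.9
S traywall [307. 335.] 85 mean [782. 209.  33.] max 45.0 rect [782. 206.] [15. 44.] 64.4
S traywall [606. 379.] 453 mean [314. 581.  32.] max 45.0 rect [305. 583.] [113.  25.] 12.5
S mug/ink [433. 261.] 3387 mean [466. 213.  71.] max 110.0 rect [460. 199.] [301.  67.] 82.5
S mug/ink [240. 240.] 547 mean [815. -45.  75.] max 88.0 rect [808. -48.] [97. 80.] 36.2
S mug/ink [306. 321.] 403 mean [777. 196.  79.] max 103.0 rect [775. 193.] [41. 46.] 68.8
```

```bash
python3 - <<'E'
import cv2
a=cv2.imread("pics/scene0.png")[160:340,370:500];b=cv2.imread("pics/top0.png")[225:285,180:310]
cv2.imwrite("pics/crop0.png",cv2.resize(a,None,fx=3.3,fy=3.3,interpolation=cv2.INTER_CUBIC)[:600])
cv2.imwrite("pics/crop1.png",cv2.resize(b,None,fx=6,fy=6,interpolation=cv2.INTER_CUBIC))
E
```

```text
(no output)
```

View pics/crop1.png

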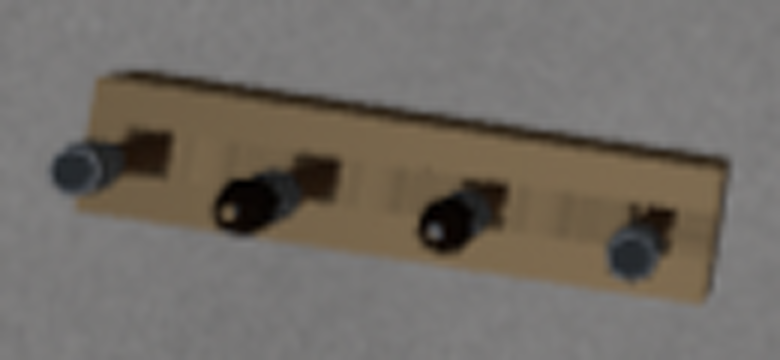

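View pics/crop0.png

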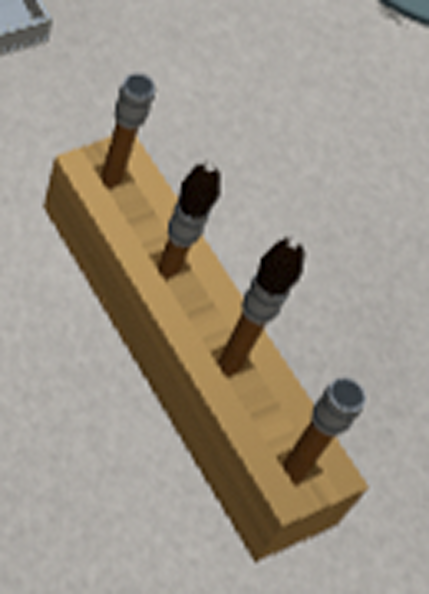

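Both views agree that the bald brushes stand in the end wells and are upright: A at about (475,316) and B at about (445,79), in mm. The tray centre is about (483,-212) and its long axis points at -10°. I'll write a helper that prints the shift and turn for each target.

```bash
cat > g.py <<'E'
import sys,numpy as np
from station import arm
s=arm.get_state();R=s["tcp_rot"];R=np.array(R);p=np.array(s["ee_pos"])*1000
yaw=np.degrees(np.arctan2(R[1,0],R[0,0]))
print("t",round(s["t"],2),"tcp",np.round(p,1),"yaw",round(yaw,1),"w",round(s["width"]*1000,1),"F",np.round(s["force"],1))
a=[float(v) for v in sys.argv[1:]]
for i in range(0,len(a),4):
    d=R.T@(np.array(a[i:i+3])-p); print(a[i:i+4],"->",np.round(d,1),"turn",round((yaw-a[i+3]+180)%360-180,1))
E
python3 g.py 400 -250 330 82.6 445 79 280 82.6
```

```text
t 0.15 tcp [ 154.3 -630.9  204.6] yaw 13.7 w 93.7 F [ 0.1 -0.5 -0.2]
[400.0, -250.0, 330.0, 82.6] -> [ 329.1 -311.9 -124.8] turn -68.9
[445.0, 79.0, 280.0, 82.6] -> [ 451.  -620.7  -74.4] turn -68.9
```

drive_tool --plan '[{"jaw":94,"translation":[25,-25,-30],"turn":-7},{"jaw":94,"translation":[58,-55,-60],"turn":-14},{"jaw":94,"translation":[90,-85,-80],"turn":-21},{"jaw":94,"translation":[122,-115,-90],"turn":-28},{"jaw":94,"translation":[152,-145,-100],"turn":-35},{"jaw":94,"translation":[182,-175,-100],"turn":-42},{"jaw":94,"translation":[212,-203,-100],"turn":-49},{"jaw":94,"translation":[242,-232,-100],"turn":-56},{"jaw":94,"translation":[272,-260,-100],"turn":-63},{"jaw":94,"translation":[300,-287,-100],"turn":-69}]'

```text
t: 0.98
ee_pos: [0.3653, -0.2996, 0.3054]
tcp_rot: [[0.121, 0.993, 0.0], [0.993, -0.121, -0.0], [-0.0, 0.0, -1.0]]
force: [1.2, -0.2, -0.3]
width: 0.0938
```

```bash
python3 g.py 445 79 280 82.6
```

```text
t 0.98 tcp [ 365.3 -299.6  305.4] yaw 83.0 w 93.8 F [ 1.2 -0.2 -0.3]
[445.0, 79.0, 280.0, 82.6] -> [385.5  33.2  25.3] turn 0.4
```

drive_tool --plan '[{"jaw":94,"translation":[38,6,0],"turn":0},{"jaw":94,"translation":[77,12,0],"turn":0},{"jaw":94,"translation":[116,18,0],"turn":0},{"jaw":94,"translation":[155,24,0],"turn":0},{"jaw":94,"translation":[194,28,0],"turn":0},{"jaw":94,"translation":[233,32,0],"turn":0},{"jaw":94,"translation":[265,33,0],"turn":0},{"jaw":94,"translation":[290,33,0],"turn":0},{"jaw":94,"translation":[300,33,0],"turn":0},{"jaw":94,"translation":[300,33,0],"turn":0}]'

```text
t: 1.82
ee_pos: [0.4353, -0.0066, 0.3052]
tcp_rot: [[0.123, 0.992, -0.0], [0.992, -0.123, 0.0], [0.0, -0.0, -1.0]]
force: [0.5, 0.1, -0.6]
width: 0.0939
```

```bash
python3 - <<'E'
from station import arm
import cv2,numpy as np
c=arm.calibration("wrist");p,d=arm.read_camera("wrist");np.savez("wrist1.npz",p=p,d=d,**c);cv2.imwrite("pics/wrist1.png",p[:,:,::-1])
from h import *
p,W=cloud("wrist1.npz");z=W[...,2]
m=((z>0.168)&(z<0.182)).astype(np.uint8)
n,l,st,ce=cv2.connectedComponentsWithStats(m)
for i in range(1,n):
    if st[i,4]<30: continue
    q=W[l==i]; r=cv2.minAreaRect(q[:,:2].astype(np.float32)*1000)
    print(np.round(ce[i]),st[i,4],"mean",np.round(q.mean(0)*1000),"max",np.round(q[:,2].max()*1000),"rect",np.round(r[0],1),np.round(r[1]),round(r[2],1))
E
python3 g.py 445 79 141 82.6
```

```text
[325.   1.] 52 mean [455. 148. 170.] max 174.0 rect [455.1 147.5] [ 3. 14.] 83.3
[325.  93.] 530 mean [446.  77. 174.] max 176.0 rect [445.7  76.5] [21. 21.] 18.5
t 1.87 tcp [435.3  -7.9 305.2] yaw 82.8 w 94.2 F [-0.1 -0.5 -0. ]
[445.0, 79.0, 141.0, 82.6] -> [ 87.5  -1.2 164.2] turn 0.2
```

View pics/wrist1.png

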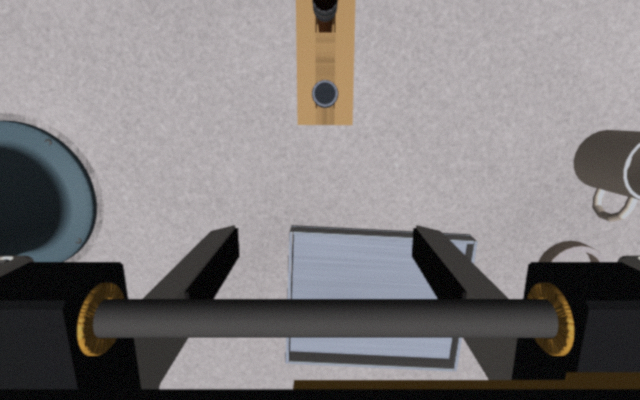

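The wrist view shows bald brush B's bare end at (325,93), which is world (445.5, 77.5) mm. The next brush along is dark-tufted and good, at (325,5). I'll move over B, go down and grip it.

drive_tool --plan '[{"jaw":94,"translation":[30,0,0],"turn":0},{"jaw":94,"translation":[60,-1,10],"turn":0},{"jaw":94,"translation":[80,-1,30],"turn":0},{"jaw":94,"translation":[86,-1,60],"turn":0},{"jaw":94,"translation":[86,-1,90],"turn":0},{"jaw":94,"translation":[86,-1,120],"turn":0},{"jaw":94,"translation":[86,-1,145],"turn":0},{"jaw":94,"translation":[86,-1,162],"turn":0},{"jaw":94,"translation":[86,-1,162],"turn":0},{"jaw":94,"translation":[86,-1,162],"turn":0}]'

```text
t: 2.7
ee_pos: [0.445, 0.076, 0.1429]
tcp_rot: [[0.128, 0.992, -0.002], [0.992, -0.128, -0.0], [-0.0, -0.002, -1.0]]
force: [-0.1, -0.3, 0.4]
width: 0.0939
```

```bash
python3 g.py 445.5 77.5 142 82.6; python3 - <<'E'
from station import arm
import cv2
p,d=arm.read_camera("scene");cv2.imwrite("pics/s2.png",cv2.resize(p[100:340,350:550,::-1],None,fx=2.5,fy=2.5))
E
```

```text
t 2.7 tcp [445.   76.  142.9] yaw 82.6 w 93.9 F [-0.1 -0.3  0.4]
[445.5, 77.5, 142.0, 82.6] -> [1.5 0.3 0.9] turn 0.0
```

View pics/s2.png

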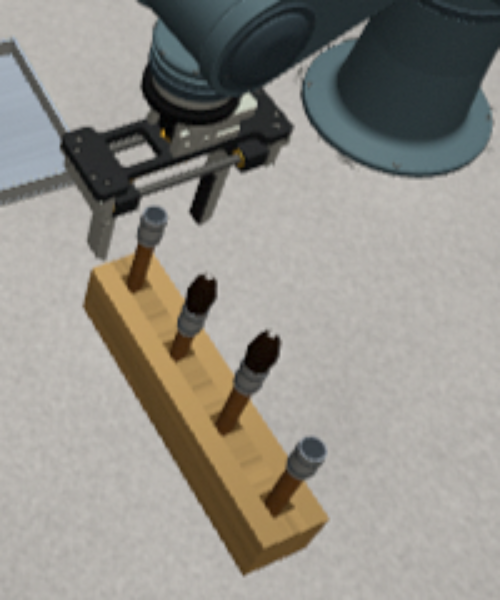

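In this view the jaws straddle brush B, with the ferrule at (150,225) and the fingers near (100,230) and (203,200). Closing the jaws.

drive_tool --plan '[{"jaw":60,"translation":[1,0,0],"turn":0},{"jaw":40,"translation":[1,0,0],"turn":0},{"jaw":20,"translation":[1,0,0],"turn":0},{"jaw":10,"translation":[1,0,0],"turn":0},{"jaw":10,"translation":[1,0,0],"turn":0},{"jaw":10,"translation":[1,0,0],"turn":0},{"jaw":10,"translation":[1,0,0],"turn":0},{"jaw":10,"translation":[1,0,0],"turn":0},{"jaw":10,"translation":[1,0,0],"turn":0},{"jaw":10,"translation":[1,0,0],"turn":0}]'

```text
t: 3.58
ee_pos: [0.4454, 0.0783, 0.1434]
tcp_rot: [[0.126, 0.992, -0.0], [0.992, -0.126, -0.0], [-0.0, -0.0, -1.0]]
force: [-0.5, 0.5, 1.0]
width: 0.0308
```

drive_tool --plan '[{"jaw":10,"translation":[0,0,0],"turn":0},{"jaw":10,"translation":[0,0,0],"turn":0},{"jaw":10,"translation":[0,0,0],"turn":0},{"jaw":10,"translation":[0,0,0],"turn":0},{"jaw":10,"translation":[0,0,-5],"turn":0},{"jaw":10,"translation":[0,0,-10],"turn":0},{"jaw":10,"translation":[0,0,-15],"turn":0},{"jaw":10,"translation":[0,0,-20],"turn":0},{"jaw":10,"translation":[0,0,-25],"turn":0},{"jaw":10,"translation":[0,0,-30],"turn":0}]'

```text
t: 4.42
ee_pos: [0.4456, 0.0783, 0.1742]
tcp_rot: [[0.126, 0.992, 0.001], [0.992, -0.126, -0.0], [0.0, 0.001, -1.0]]
force: [-0.5, -0.0, -0.9]
width: 0.0213
```

drive_tool --plan '[{"jaw":10,"translation":[0,0,-10],"turn":0},{"jaw":10,"translation":[0,0,-22],"turn":0},{"jaw":10,"translation":[0,0,-34],"turn":0},{"jaw":10,"translation":[0,0,-46],"turn":0},{"jaw":10,"translation":[0,0,-58],"turn":0},{"jaw":10,"translation":[0,0,-70],"turn":0},{"jaw":10,"translation":[0,0,-82],"turn":0},{"jaw":10,"translation":[0,0,-88],"turn":0},{"jaw":10,"translation":[0,0,-90],"turn":0},{"jaw":10,"translation":[0,0,-90],"turn":0}]'

```text
t: 5.25
ee_pos: [0.4456, 0.0783, 0.2639]
tcp_rot: [[0.126, 0.992, 0.001], [0.992, -0.126, -0.0], [0.0, 0.001, -1.0]]
force: [-0.8, 0.4, -1.0]
width: 0.0216
```

```bash
python3 g.py 374 -238 240 80 374 -238 140 80;python3 - <<'E'
from station import arm
import cv2
p,d=arm.read_camera("scene");cv2.imwrite("pics/s3.png",cv2.resize(p[60:340,300:550,::-1],None,fx=2,fy=2))
E
```

```text
t 5.25 tcp [445.6  78.3 263.9] yaw 82.7 w 21.6 F [-0.8  0.4 -1. ]
[374.0, -238.0, 240.0, 80.0] -> [-322.8  -31.1   23.9] turn 2.7
[374.0, -238.0, 140.0, 80.0] -> [-322.8  -31.2  123.9] turn 2.7
```

View pics/s3.png

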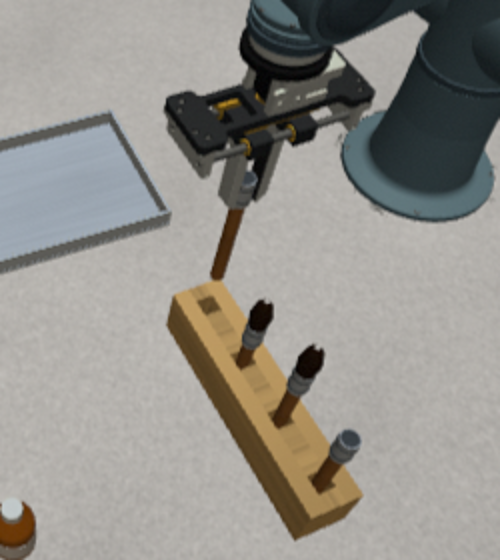

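Brush B is out, with its handle foot at (217,277) clear of the empty well at (210,303). Carrying it to the tray.

drive_tool --plan '[{"jaw":10,"translation":[-20,-2,0],"turn":0},{"jaw":10,"translation":[-55,-5,0],"turn":0},{"jaw":10,"translation":[-92,-9,0],"turn":0.5},{"jaw":10,"translation":[-130,-13,0],"turn":1},{"jaw":10,"translation":[-168,-17,0],"turn":1.5},{"jaw":10,"translation":[-206,-21,0],"turn":2},{"jaw":10,"translation":[-244,-25,0],"turn":2.7},{"jaw":10,"translation":[-280,-28,0],"turn":2.7},{"jaw":10,"translation":[-308,-31,0],"turn":2.7},{"jaw":10,"translation":[-322,-31,0],"turn":2.7}]'

```text
t: 6.13
ee_pos: [0.3725, -0.2397, 0.2624]
tcp_rot: [[0.177, 0.984, -0.002], [0.984, -0.177, 0.001], [0.001, -0.002, -1.0]]
force: [0.5, 0.6, -0.7]
width: 0.0216
```

drive_tool --plan '[{"jaw":10,"translation":[0,0,0],"turn":0},{"jaw":10,"translation":[0,0,10],"turn":0},{"jaw":10,"translation":[0,0,25],"turn":0},{"jaw":10,"translation":[0,0,45],"turn":0},{"jaw":10,"translation":[0,0,65],"turn":0},{"jaw":10,"translation":[0,0,85],"turn":0},{"jaw":10,"translation":[0,0,100],"turn":0},{"jaw":10,"translation":[0,0,110],"turn":0},{"jaw":10,"translation":[0,0,114],"turn":0},{"jaw":10,"translation":[0,0,114],"turn":0}]'

```text
t: 6.97
ee_pos: [0.3737, -0.2359, 0.1482]
tcp_rot: [[0.172, 0.985, -0.001], [0.985, -0.172, 0.002], [0.001, -0.002, -1.0]]
force: [-0.2, -0.6, -1.2]
width: 0.0214
```

```bash
python3 g.py 374 -238 140 80;python3 - <<'E'
from station import arm
import cv2
p,d=arm.read_camera("scene");cv2.imwrite("pics/s4.png",cv2.resize(p[60:260,230:480,::-1],None,fx=3,fy=3))
p,d=arm.read_camera("top");cv2.imwrite("pics/t4.png",cv2.resize(p[180:320,320:460,::-1],None,fx=4,fy=4))
E
```

```text
t 6.97 tcp [ 373.7 -235.9  148.2] yaw 80.1 w 21.4 F [-0.2 -0.6 -1.2]
[374.0, -238.0, 140.0, 80.0] -> [-2.   0.7  8.2] turn 0.1
```

View pics/s4.png

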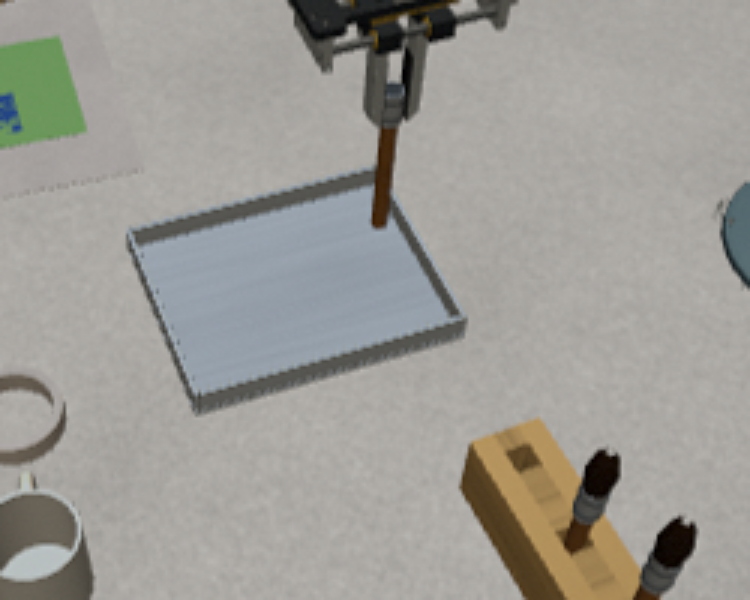

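View pics/t4.png

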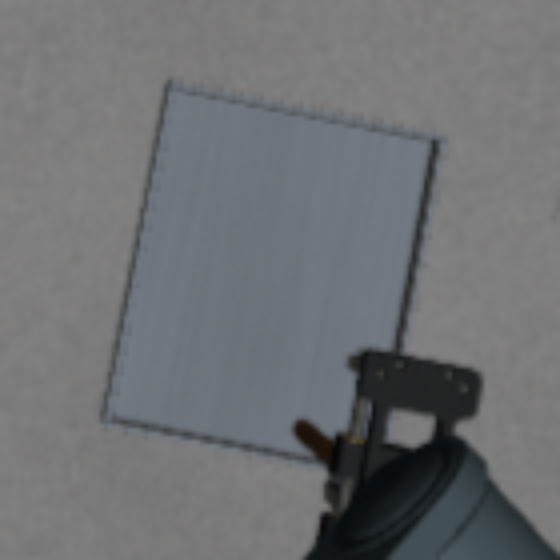

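The handle foot, at (380,225) in the scene crop, is just above the tray floor, inside the corner by the near wall. I'll lower it, then loosen the jaws while moving along the tray's long axis so the brush leans on the leading finger.

drive_tool --plan '[{"jaw":10,"translation":[0,0,4],"turn":0},{"jaw":10,"translation":[0,0,8],"turn":0},{"jaw":10,"translation":[0,0,9],"turn":0},{"jaw":10,"translation":[0,0,9],"turn":0},{"jaw":10,"translation":[0,0,9],"turn":0},{"jaw":32,"translation":[0,0,9],"turn":0},{"jaw":32,"translation":[0,1,9],"turn":0},{"jaw":32,"translation":[0,5,9],"turn":0},{"jaw":32,"translation":[0,9,9],"turn":0},{"jaw":32,"translation":[0,13,9],"turn":0}]'

```text
t: 7.9
ee_pos: [0.3873, -0.2396, 0.1405]
tcp_rot: [[0.173, 0.985, 0.0], [0.985, -0.173, -0.0], [-0.0, 0.0, -1.0]]
force: [0.6, -1.2, -0.5]
width: 0.0319
```

drive_tool --plan '[{"jaw":32,"translation":[0,3,0],"turn":0},{"jaw":32,"translation":[0,6,0],"turn":0},{"jaw":32,"translation":[0,8,0],"turn":0},{"jaw":32,"translation":[0,8,0],"turn":0},{"jaw":36,"translation":[0,9,0],"turn":0},{"jaw":40,"translation":[0,10,0],"turn":0},{"jaw":44,"translation":[0,11,0],"turn":0},{"jaw":48,"translation":[0,12,0],"turn":0},{"jaw":52,"translation":[0,14,0],"turn":0},{"jaw":52,"translation":[0,15,0],"turn":0}]'

```text
t: 8.73
ee_pos: [0.4018, -0.2421, 0.1404]
tcp_rot: [[0.173, 0.985, 0.0], [0.985, -0.173, -0.0], [-0.0, 0.0, -1.0]]
force: [-0.2, -0.1, 0.1]
width: 0.0512
```

```bash
python3 g.py;python3 - <<'E'
from station import arm
import cv2
p,d=arm.read_camera("scene");cv2.imwrite("pics/s5.png",cv2.resize(p[60:260,230:480,::-1],None,fx=3,fy=3))
E
```

```text
t 8.73 tcp [ 401.8 -242.1  140.4] yaw 80.0 w 51.2 F [-0.2 -0.1  0.1]
```

View pics/s5.png

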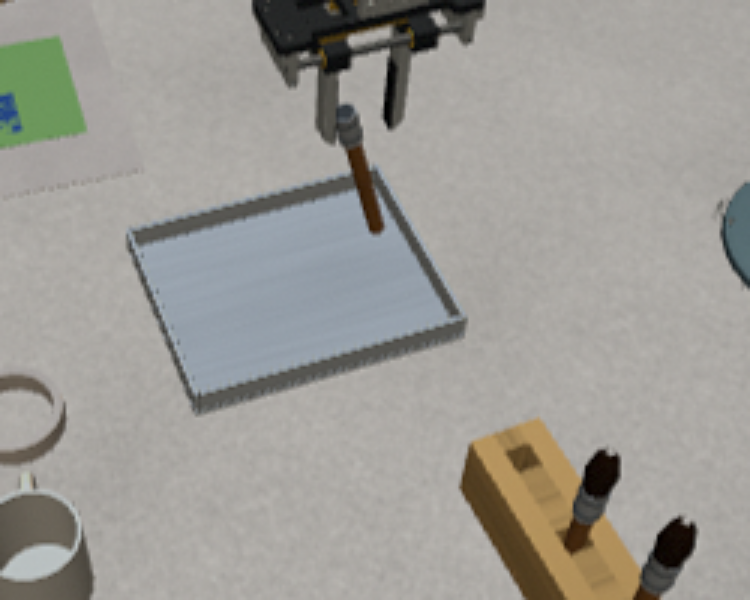

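The brush now leans on the leading finger, with its top at (347,115) and its foot at (376,230). I'll carry on ahead and down.

drive_tool --plan '[{"jaw":58,"translation":[0,2,0],"turn":0},{"jaw":64,"translation":[0,4,2],"turn":0},{"jaw":70,"translation":[0,6,5],"turn":0},{"jaw":76,"translation":[0,8,8],"turn":0},{"jaw":82,"translation":[0,10,11],"turn":0},{"jaw":88,"translation":[0,12,14],"turn":0},{"jaw":94,"translation":[0,14,17],"turn":0},{"jaw":94,"translation":[0,17,20],"turn":0},{"jaw":94,"translation":[0,20,24],"turn":0},{"jaw":94,"translation":[0,23,28],"turn":0}]'

```text
t: 9.62
ee_pos: [0.4246, -0.2461, 0.1121]
tcp_rot: [[0.173, 0.985, 0.0], [0.985, -0.173, -0.0], [-0.0, 0.0, -1.0]]
force: [0.1, -0.1, 0.1]
width: 0.0939
```

drive_tool --plan '[{"jaw":94,"translation":[0,3,4],"turn":0},{"jaw":94,"translation":[0,6,8],"turn":0},{"jaw":94,"translation":[0,9,12],"turn":0},{"jaw":94,"translation":[0,12,15],"turn":0},{"jaw":94,"translation":[0,15,18],"turn":0},{"jaw":94,"translation":[0,18,21],"turn":0},{"jaw":94,"translation":[0,21,24],"turn":0},{"jaw":94,"translation":[0,24,27],"turn":0},{"jaw":94,"translation":[0,27,30],"turn":0},{"jaw":94,"translation":[0,30,32],"turn":0}]'

```text
t: 10.45
ee_pos: [0.4538, -0.2511, 0.0799]
tcp_rot: [[0.173, 0.985, -0.001], [0.985, -0.173, 0.0], [0.0, -0.001, -1.0]]
force: [-0.0, 0.0, 0.7]
width: 0.0939
```

```bash
python3 g.py;python3 - <<'E'
from station import arm
import cv2
p,d=arm.read_camera("scene");cv2.imwrite("pics/s6.png",cv2.resize(p[60:260,230:480,::-1],None,fx=3,fy=3))
E
```

```text
t 10.45 tcp [ 453.8 -251.1   79.9] yaw 80.0 w 93.9 F [-0.   0.   0.7]
```

View pics/s6.png

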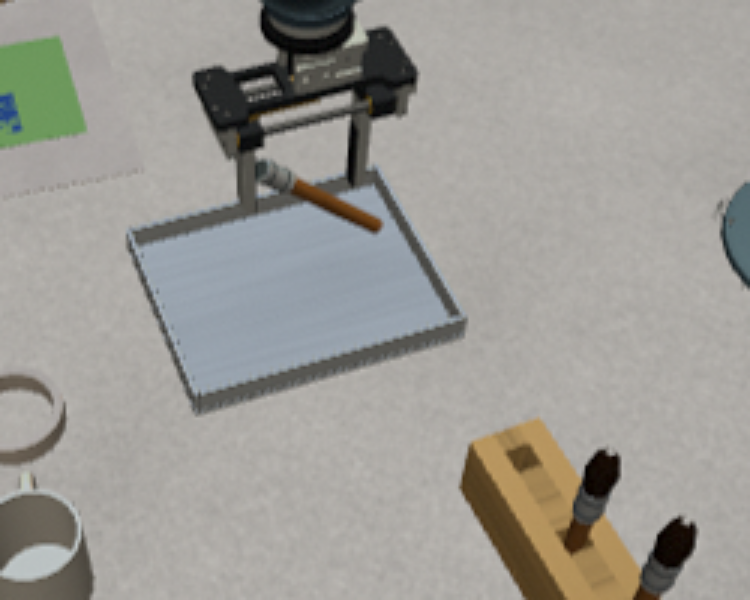

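It's under control: the top leans on the leading finger at (262,170) and the foot stays at (380,225). Finishing the lay-down.

drive_tool --plan '[{"jaw":94,"translation":[0,4,4],"turn":0},{"jaw":94,"translation":[0,8,8],"turn":0},{"jaw":94,"translation":[0,12,12],"turn":0},{"jaw":94,"translation":[0,16,16],"turn":0},{"jaw":94,"translation":[0,20,20],"turn":0},{"jaw":94,"translation":[0,24,23],"turn":0},{"jaw":94,"translation":[0,27,26],"turn":0},{"jaw":94,"translation":[0,30,29],"turn":0},{"jaw":94,"translation":[0,33,32],"turn":0},{"jaw":94,"translation":[0,36,34],"turn":0}]'

```text
t: 11.33
ee_pos: [0.4893, -0.2574, 0.046]
tcp_rot: [[0.173, 0.985, -0.0], [0.985, -0.173, 0.0], [0.0, -0.0, -1.0]]
force: [-0.1, 0.7, -0.2]
width: 0.0943
```

drive_tool --plan '[{"jaw":94,"translation":[0,3,0],"turn":0},{"jaw":94,"translation":[0,6,0],"turn":0},{"jaw":94,"translation":[0,9,0],"turn":0},{"jaw":94,"translation":[0,12,0],"turn":0},{"jaw":94,"translation":[0,14,0],"turn":0},{"jaw":94,"translation":[0,14,0],"turn":0},{"jaw":94,"translation":[0,14,-5],"turn":0},{"jaw":94,"translation":[0,14,-20],"turn":0},{"jaw":94,"translation":[0,14,-50],"turn":0},{"jaw":94,"translation":[0,14,-85],"turn":0}]'

```text
t: 12.17
ee_pos: [0.5014, -0.2587, 0.1305]
tcp_rot: [[0.173, 0.985, -0.004], [0.985, -0.173, 0.003], [0.002, -0.004, -1.0]]
force: [1.0, -0.2, 0.0]
width: 0.094
```

```bash
python3 g.py 450 200 320 82.6;python3 - <<'E'
from station import arm
import cv2
p,d=arm.read_camera("scene");cv2.imwrite("pics/s7.png",cv2.resize(p[60:260,230:480,::-1],None,fx=3,fy=3))
E
```

```text
t 12.17 tcp [ 501.4 -258.7  130.5] yaw 80.0 w 94.0 F [ 1.  -0.2  0. ]
[450.0, 200.0, 320.0, 82.6] -> [ 443.3 -130.8 -187.8] turn -2.6
```

View pics/s7.png

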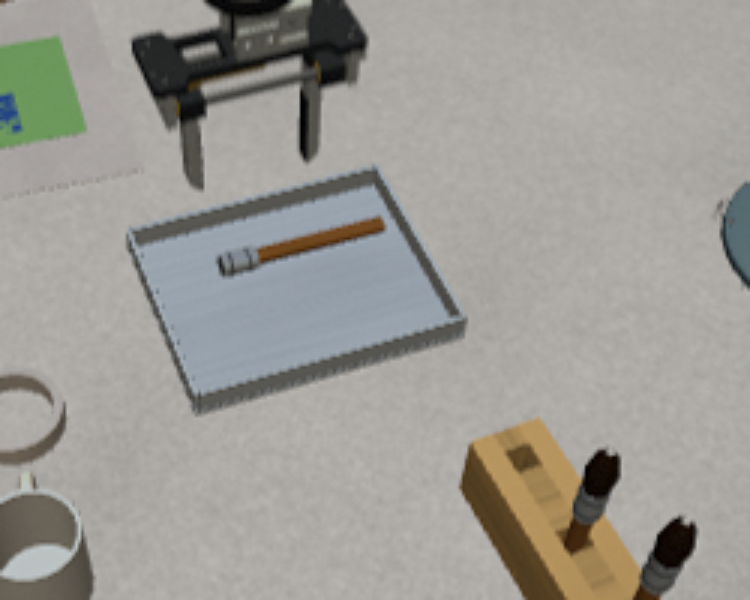

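Brush B lies flat in the tray, with its ferrule at (237,262) and its foot at (382,225). Now for brush A.

drive_tool --plan '[{"jaw":94,"translation":[10,0,-35],"turn":0},{"jaw":94,"translation":[30,-5,-70],"turn":0},{"jaw":94,"translation":[55,-12,-100],"turn":0},{"jaw":94,"translation":[85,-20,-125],"turn":0},{"jaw":94,"translation":[118,-28,-145],"turn":-0.5},{"jaw":94,"translation":[152,-36,-160],"turn":-1},{"jaw":94,"translation":[188,-45,-172],"turn":-1.5},{"jaw":94,"translation":[224,-54,-180],"turn":-2},{"jaw":94,"translation":[260,-63,-180],"turn":-2.6},{"jaw":94,"translation":[296,-72,-180],"turn":-2.6}]'

```text
t: 13.05
ee_pos: [0.4831, 0.0457, 0.3128]
tcp_rot: [[0.128, 0.992, 0.003], [0.992, -0.128, -0.0], [-0.0, 0.003, -1.0]]
force: [1.1, -0.1, 0.2]
width: 0.0939
```

```bash
python3 g.py 470 230 310 82.6
```

```text
t 13.05 tcp [483.1  45.7 312.8] yaw 82.6 w 93.9 F [ 1.1 -0.1  0.2]
[470.0, 230.0, 310.0, 82.6] -> [181.1 -36.6   2.7] turn 0.0
```

drive_tool --plan '[{"jaw":94,"translation":[30,-8,0],"turn":0},{"jaw":94,"translation":[60,-16,0],"turn":0},{"jaw":94,"translation":[90,-22,0],"turn":0},{"jaw":94,"translation":[120,-28,0],"turn":0},{"jaw":94,"translation":[145,-33,0],"turn":0},{"jaw":94,"translation":[165,-36,0],"turn":0},{"jaw":94,"translation":[178,-36,0],"turn":0},{"jaw":94,"translation":[180,-36,0],"turn":0},{"jaw":94,"translation":[180,-36,0],"turn":0},{"jaw":94,"translation":[180,-36,0],"turn":0}]'

```text
t: 13.88
ee_pos: [0.4708, 0.2265, 0.3114]
tcp_rot: [[0.129, 0.992, -0.0], [0.992, -0.129, -0.0], [-0.0, 0.0, -1.0]]
force: [-0.2, 0.3, -0.1]
width: 0.0939
```

```bash
python3 - <<'E'
from station import arm
import cv2,numpy as np
c=arm.calibration("wrist");p,d=arm.read_camera("wrist");np.savez("wrist2.npz",p=p,d=d,**c);cv2.imwrite("pics/wrist2.png",p[:,:,::-1])
from h import *
p,W=cloud("wrist2.npz");z=W[...,2]
m=((z>0.168)&(z<0.182)).astype(np.uint8)
n,l,st,ce=cv2.connectedComponentsWithStats(m)
for i in range(1,n):
    if st[i,4]<30: continue
    q=W[l==i]; r=cv2.minAreaRect(q[:,:2].astype(np.float32)*1000)
    print(np.round(ce[i]),st[i,4],"mean",np.round(q.mean(0)*1000),"max",np.round(q[:,2].max()*1000),"rect",np.round(r[0],1),np.round(r[1]),round(r[2],1))
E
python3 g.py 475.5 316.5 143 82.6
```

```text
[319.  88.] 504 mean [477. 315. 174.] max 177.0 rect [477.1 314.8] [20. 21.] 38.2
[319. 169.] 36 mean [468. 245. 173.] max 180.0 rect [467.6 244.5] [ 5. 17.] 76.8
[319. 255.] 238 mean [457. 163. 176.] max 182.0 rect [456.3 159.5] [19. 22.] 73.1
t 13.93 tcp [470.8 226.3 311.4] yaw 82.6 w 94.3 F [ 0.6  0.4 -0.2]
[475.5, 316.5, 143.0, 82.6] -> [ 90.1  -7.1 168.4] turn -0.0
```

View pics/wrist2.png

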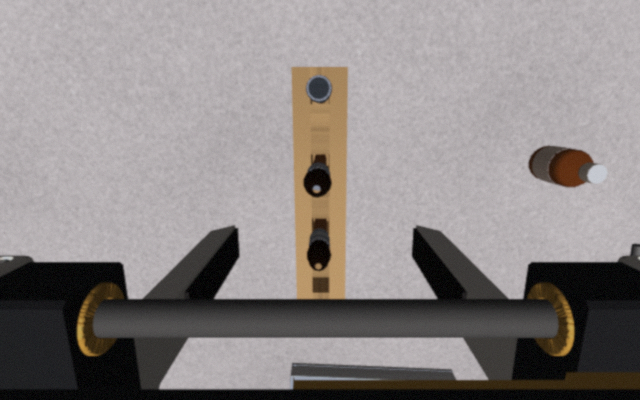

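Brush A's bare end is at (319,88) in the wrist view, which is world (476.5, 315.5) mm. The two tufted brushes are at (317,180) and (318,250). Going over A, down, and closing.

drive_tool --plan '[{"jaw":94,"translation":[30,-3,0],"turn":0},{"jaw":94,"translation":[60,-6,5],"turn":0},{"jaw":94,"translation":[82,-6,25],"turn":0},{"jaw":94,"translation":[89,-6,60],"turn":0},{"jaw":94,"translation":[89,-6,90],"turn":0},{"jaw":94,"translation":[89,-6,120],"turn":0},{"jaw":94,"translation":[89,-6,148],"turn":0},{"jaw":94,"translation":[89,-6,168],"turn":0},{"jaw":94,"translation":[89,-6,168],"turn":0},{"jaw":94,"translation":[89,-6,168],"turn":0}]'

```text
t: 14.77
ee_pos: [0.4759, 0.3152, 0.1428]
tcp_rot: [[0.13, 0.992, -0.002], [0.992, -0.13, -0.001], [-0.001, -0.002, -1.0]]
force: [0.6, 0.1, 1.4]
width: 0.0943
```

```bash
python3 g.py 476.5 315.5 143 82.6
```

```text
t 14.77 tcp [475.9 315.2 142.8] yaw 82.6 w 94.3 F [0.6 0.1 1.4]
[476.5, 315.5, 143.0, 82.6] -> [ 0.3  0.5 -0.2] turn -0.0
```

drive_tool --plan '[{"jaw":60,"translation":[0,0,0],"turn":0},{"jaw":40,"translation":[0,0,0],"turn":0},{"jaw":20,"translation":[0,0,0],"turn":0},{"jaw":10,"translation":[0,0,0],"turn":0},{"jaw":10,"translation":[0,0,0],"turn":0},{"jaw":10,"translation":[0,0,0],"turn":0},{"jaw":10,"translation":[0,0,0],"turn":0},{"jaw":10,"translation":[0,0,0],"turn":0},{"jaw":10,"translation":[0,0,0],"turn":0},{"jaw":10,"translation":[0,0,0],"turn":0}]'

```text
t: 15.6
ee_pos: [0.476, 0.3163, 0.1433]
tcp_rot: [[0.128, 0.992, -0.0], [0.992, -0.128, -0.0], [-0.0, -0.0, -1.0]]
force: [0.0, -0.2, -0.7]
width: 0.0307
```

drive_tool --plan '[{"jaw":10,"translation":[0,0,0],"turn":0},{"jaw":10,"translation":[0,0,0],"turn":0},{"jaw":10,"translation":[0,0,0],"turn":0},{"jaw":10,"translation":[0,0,0],"turn":0},{"jaw":10,"translation":[0,0,-5],"turn":0},{"jaw":10,"translation":[0,0,-10],"turn":0},{"jaw":10,"translation":[0,0,-15],"turn":0},{"jaw":10,"translation":[0,0,-20],"turn":0},{"jaw":10,"translation":[0,0,-25],"turn":0},{"jaw":10,"translation":[0,0,-30],"turn":0}]'

```text
t: 16.43
ee_pos: [0.4762, 0.3164, 0.1742]
tcp_rot: [[0.128, 0.992, 0.0], [0.992, -0.128, 0.0], [0.0, 0.0, -1.0]]
force: [-0.2, 0.4, -0.1]
width: 0.0215
```

drive_tool --plan '[{"jaw":10,"translation":[0,0,-10],"turn":0},{"jaw":10,"translation":[0,0,-25],"turn":0},{"jaw":10,"translation":[0,0,-45],"turn":0},{"jaw":10,"translation":[0,0,-70],"turn":0},{"jaw":10,"translation":[0,0,-98],"turn":0},{"jaw":10,"translation":[0,0,-126],"turn":0},{"jaw":10,"translation":[0,0,-154],"turn":0},{"jaw":10,"translation":[0,0,-182],"turn":0},{"jaw":10,"translation":[0,0,-205],"turn":0},{"jaw":10,"translation":[0,0,-215],"turn":0}]'

```text
t: 17.27
ee_pos: [0.4769, 0.3167, 0.3934]
tcp_rot: [[0.128, 0.992, 0.006], [0.992, -0.128, 0.003], [0.003, 0.006, -1.0]]
force: [0.3, -0.2, 0.4]
width: 0.0214
```

```bash
python3 - <<'E'
import numpy as np
c=np.array([483,-212]);f=c-103*np.array([.985,-.174])+45*np.array([.174,.985]);print(f)
E
python3 g.py 389 -150 390 80;python3 - <<'E'
from station import arm
import cv2
p,d=arm.read_camera("scene");cv2.imwrite("pics/s8.png",p[:,:,::-1])
E
```

```text
[ 389.375 -149.753]
t 17.27 tcp [476.9 316.7 393.4] yaw 82.6 w 21.4 F [ 0.3 -0.2  0.4]
[389.0, -150.0, 390.0, 80.0] -> [-474.1  -27.4    1.7] turn 2.6
```

View pics/s8.png

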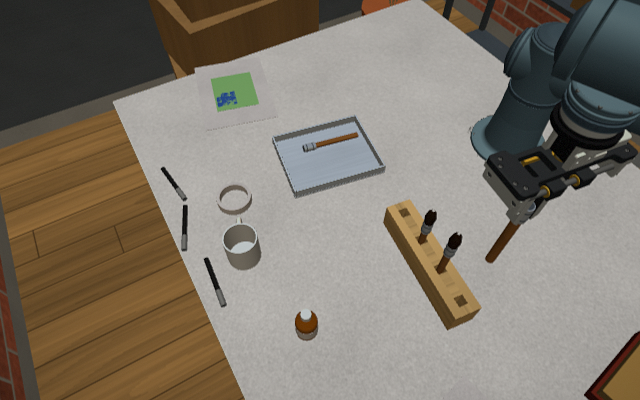

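Brush A is out, with its handle foot at (491,260), and both tufted brushes still stand at (430,220) and (454,245). Carrying A high over the tufts to the tray.

drive_tool --plan '[{"jaw":10,"translation":[-15,-1,0],"turn":0},{"jaw":10,"translation":[-40,-2,0],"turn":0},{"jaw":10,"translation":[-75,-4,0],"turn":0},{"jaw":10,"translation":[-110,-6,0],"turn":0.5},{"jaw":10,"translation":[-145,-8,0],"turn":1},{"jaw":10,"translation":[-180,-10,0],"turn":1.5},{"jaw":10,"translation":[-215,-12,0],"turn":2},{"jaw":10,"translation":[-250,-14,0],"turn":2.6},{"jaw":10,"translation":[-285,-16,0],"turn":2.6},{"jaw":10,"translation":[-320,-18,0],"turn":2.6}]'

```text
t: 18.15
ee_pos: [0.4161, -0.0, 0.3869]
tcp_rot: [[0.173, 0.985, -0.002], [0.985, -0.173, 0.0], [0.0, -0.002, -1.0]]
force: [1.2, -0.3, -0.1]
width: 0.0213
```

```bash
python3 g.py 389 -150 250 80
```

```text
t 18.15 tcp [416.1  -0.  386.9] yaw 80.1 w 21.3 F [ 1.2 -0.3 -0.1]
[389.0, -150.0, 250.0, 80.0] -> [-152.4   -0.6  136.9] turn 0.1
```

drive_tool --plan '[{"jaw":10,"translation":[-28,0,5],"turn":0},{"jaw":10,"translation":[-56,0,15],"turn":0},{"jaw":10,"translation":[-82,0,30],"turn":0},{"jaw":10,"translation":[-108,0,50],"turn":0},{"jaw":10,"translation":[-128,0,70],"turn":0},{"jaw":10,"translation":[-142,0,90],"turn":0},{"jaw":10,"translation":[-149,0,110],"turn":0},{"jaw":10,"translation":[-151,0,125],"turn":0},{"jaw":10,"translation":[-151,0,135],"turn":0},{"jaw":10,"translation":[-151,0,138],"turn":0}]'

```text
t: 18.98
ee_pos: [0.3898, -0.1466, 0.2475]
tcp_rot: [[0.173, 0.985, -0.004], [0.985, -0.173, 0.003], [0.002, -0.004, -1.0]]
force: [-1.4, -0.5, 0.1]
width: 0.0211
```

```bash
python3 g.py 389 -150 149 80
```

```text
t 18.98 tcp [ 389.8 -146.6  247.5] yaw 80.0 w 21.1 F [-1.4 -0.5  0.1]
[389.0, -150.0, 149.0, 80.0] -> [-3.7  0.2 98.5] turn 0.0
```

drive_tool --plan '[{"jaw":10,"translation":[0,0,0],"turn":0},{"jaw":10,"translation":[0,0,10],"turn":0},{"jaw":10,"translation":[0,0,25],"turn":0},{"jaw":10,"translation":[0,0,45],"turn":0},{"jaw":10,"translation":[0,0,63],"turn":0},{"jaw":10,"translation":[0,0,80],"turn":0},{"jaw":10,"translation":[0,0,92],"turn":0},{"jaw":10,"translation":[0,0,98],"turn":0},{"jaw":10,"translation":[0,0,99],"turn":0},{"jaw":10,"translation":[0,0,99],"turn":0}]'

```text
t: 19.82
ee_pos: [0.3915, -0.1475, 0.1518]
tcp_rot: [[0.173, 0.985, 0.001], [0.985, -0.173, -0.0], [-0.0, 0.001, -1.0]]
force: [0.8, 0.2, -0.1]
width: 0.0211
```

```bash
python3 g.py 389 -150 140 80;python3 - <<'E'
from station import arm
import cv2
p,d=arm.read_camera("scene");cv2.imwrite("pics/s9.png",cv2.resize(p[60:260,230:480,::-1],None,fx=3,fy=3))
E
```

```text
t 19.82 tcp [ 391.5 -147.5  151.8] yaw 80.1 w 21.1 F [ 0.8  0.2 -0.1]
[389.0, -150.0, 140.0, 80.0] -> [-2.9 -2.  11.8] turn 0.1
```

View pics/s9.png

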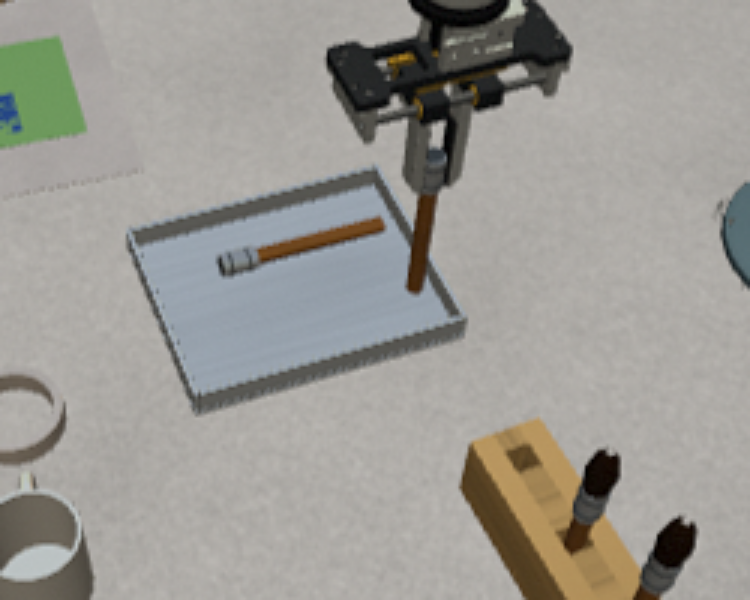

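Brush A hangs over the tray with its foot at (415,288), inside the near wall and well to the side of B. Repeating the same lay-down.

drive_tool --plan '[{"jaw":10,"translation":[0,-1,4],"turn":0},{"jaw":10,"translation":[0,-2,8],"turn":0},{"jaw":10,"translation":[0,-2,11],"turn":0},{"jaw":10,"translation":[0,-2,12],"turn":0},{"jaw":10,"translation":[0,-2,12],"turn":0},{"jaw":32,"translation":[0,-2,12],"turn":0},{"jaw":32,"translation":[0,-1,12],"turn":0},{"jaw":32,"translation":[0,3,12],"turn":0},{"jaw":32,"translation":[0,7,12],"turn":0},{"jaw":32,"translation":[0,11,12],"turn":0}]'

```text
t: 20.7
ee_pos: [0.4026, -0.1496, 0.1396]
tcp_rot: [[0.173, 0.985, 0.0], [0.985, -0.173, -0.0], [-0.0, 0.0, -1.0]]
force: [-0.1, -0.5, 0.6]
width: 0.0318
```

drive_tool --plan '[{"jaw":32,"translation":[0,3,0],"turn":0},{"jaw":32,"translation":[0,6,0],"turn":0},{"jaw":32,"translation":[0,8,0],"turn":0},{"jaw":32,"translation":[0,8,0],"turn":0},{"jaw":36,"translation":[0,9,0],"turn":0},{"jaw":40,"translation":[0,10,0],"turn":0},{"jaw":44,"translation":[0,11,0],"turn":0},{"jaw":48,"translation":[0,12,0],"turn":0},{"jaw":52,"translation":[0,14,0],"turn":0},{"jaw":52,"translation":[0,15,0],"turn":0}]'

```text
t: 21.53
ee_pos: [0.4169, -0.1521, 0.1395]
tcp_rot: [[0.173, 0.985, 0.0], [0.985, -0.173, -0.0], [-0.0, 0.0, -1.0]]
force: [0.4, 0.6, -0.2]
width: 0.0516
```

```bash
python3 g.py;python3 - <<'E'
from station import arm
import cv2
p,d=arm.read_camera("scene");cv2.imwrite("pics/s10.png",cv2.resize(p[60:260,230:480,::-1],None,fx=3,fy=3))
E
```

```text
t 21.53 tcp [ 416.9 -152.1  139.5] yaw 80.0 w 51.6 F [ 0.4  0.6 -0.2]
```

View pics/s10.png

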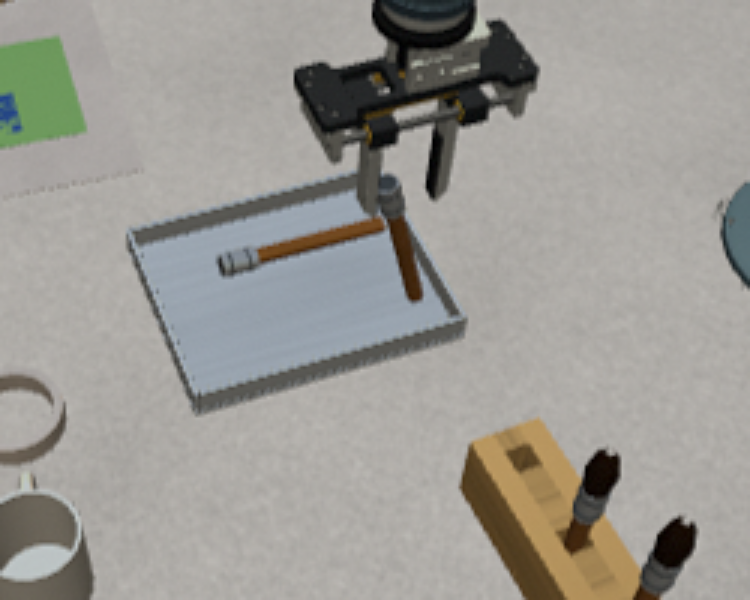

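Brush A leans on the leading finger as B did, with its top at (390,192) and its foot at (416,297). Continuing.

drive_tool --plan '[{"jaw":58,"translation":[0,2,0],"turn":0},{"jaw":64,"translation":[0,4,2],"turn":0},{"jaw":70,"translation":[0,6,5],"turn":0},{"jaw":76,"translation":[0,8,8],"turn":0},{"jaw":82,"translation":[0,10,11],"turn":0},{"jaw":88,"translation":[0,12,14],"turn":0},{"jaw":94,"translation":[0,14,17],"turn":0},{"jaw":94,"translation":[0,17,20],"turn":0},{"jaw":94,"translation":[0,20,24],"turn":0},{"jaw":94,"translation":[0,23,28],"turn":0}]'

```text
t: 22.42
ee_pos: [0.4398, -0.1561, 0.1111]
tcp_rot: [[0.173, 0.985, 0.0], [0.985, -0.173, -0.0], [-0.0, 0.0, -1.0]]
force: [0.4, 0.3, 0.5]
width: 0.0944
```

drive_tool --plan '[{"jaw":94,"translation":[0,3,4],"turn":0},{"jaw":94,"translation":[0,6,8],"turn":0},{"jaw":94,"translation":[0,9,12],"turn":0},{"jaw":94,"translation":[0,12,15],"turn":0},{"jaw":94,"translation":[0,15,18],"turn":0},{"jaw":94,"translation":[0,18,21],"turn":0},{"jaw":94,"translation":[0,21,24],"turn":0},{"jaw":94,"translation":[0,24,27],"turn":0},{"jaw":94,"translation":[0,27,30],"turn":0},{"jaw":94,"translation":[0,30,32],"turn":0}]'

```text
t: 23.25
ee_pos: [0.469, -0.1611, 0.0789]
tcp_rot: [[0.173, 0.985, -0.001], [0.985, -0.173, 0.0], [0.0, -0.001, -1.0]]
force: [-0.7, -0.4, 0.5]
width: 0.0937
```

```bash
python3 g.py;python3 - <<'E'
from station import arm
import cv2
p,d=arm.read_camera("scene");cv2.imwrite("pics/s11.png",cv2.resize(p[60:260,230:480,::-1],None,fx=3,fy=3))
E
```

```text
t 23.25 tcp [ 469.  -161.1   78.9] yaw 80.0 w 93.7 F [-0.7 -0.4  0.5]
```

View pics/s11.png

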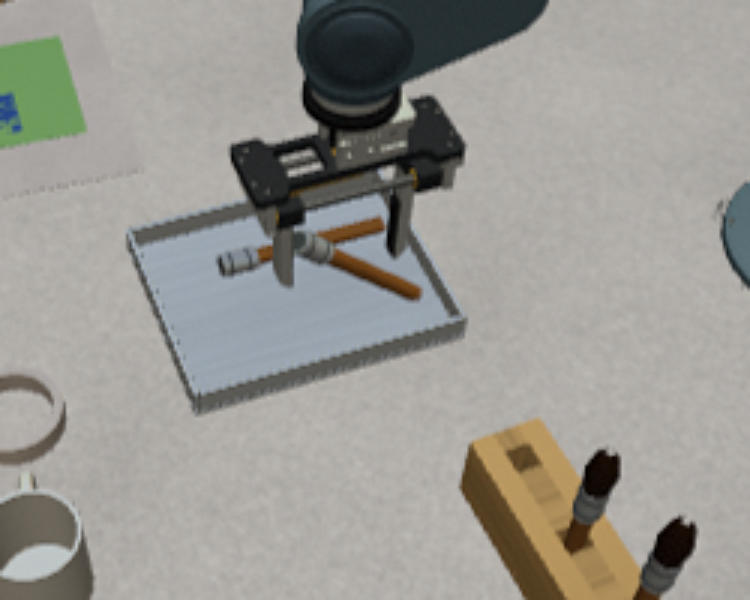

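A's top is still resting on the leading finger at (305,243), with its foot at (415,292). Finishing and backing off upward.

drive_tool --plan '[{"jaw":94,"translation":[0,4,4],"turn":0},{"jaw":94,"translation":[0,8,8],"turn":0},{"jaw":94,"translation":[0,12,12],"turn":0},{"jaw":94,"translation":[0,16,16],"turn":0},{"jaw":94,"translation":[0,20,20],"turn":0},{"jaw":94,"translation":[0,24,23],"turn":0},{"jaw":94,"translation":[0,27,26],"turn":0},{"jaw":94,"translation":[0,30,29],"turn":0},{"jaw":94,"translation":[0,33,31],"turn":0},{"jaw":94,"translation":[0,36,33],"turn":0}]'

```text
t: 24.13
ee_pos: [0.5046, -0.1674, 0.0462]
tcp_rot: [[0.173, 0.985, -0.0], [0.985, -0.173, 0.0], [0.0, -0.0, -1.0]]
force: [0.5, -0.2, 0.5]
width: 0.0941
```

drive_tool --plan '[{"jaw":94,"translation":[0,3,0],"turn":0},{"jaw":94,"translation":[0,6,0],"turn":0},{"jaw":94,"translation":[0,9,0],"turn":0},{"jaw":94,"translation":[0,12,0],"turn":0},{"jaw":94,"translation":[0,14,0],"turn":0},{"jaw":94,"translation":[0,14,0],"turn":0},{"jaw":94,"translation":[0,14,-5],"turn":0},{"jaw":94,"translation":[0,14,-20],"turn":0},{"jaw":94,"translation":[0,14,-50],"turn":0},{"jaw":94,"translation":[0,14,-85],"turn":0}]'

```text
t: 24.97
ee_pos: [0.5164, -0.1689, 0.1306]
tcp_rot: [[0.173, 0.985, -0.004], [0.985, -0.173, 0.002], [0.002, -0.005, -1.0]]
force: [0.5, -0.3, -0.7]
width: 0.0941
```

drive_tool --plan '[{"jaw":94,"translation":[0,0,-20],"turn":0},{"jaw":94,"translation":[0,0,-50],"turn":0},{"jaw":94,"translation":[0,0,-80],"turn":0},{"jaw":94,"translation":[0,0,-110],"turn":0},{"jaw":94,"translation":[0,0,-140],"turn":0},{"jaw":94,"translation":[0,0,-165],"turn":0},{"jaw":94,"translation":[0,0,-180],"turn":0},{"jaw":94,"translation":[0,0,-180],"turn":0},{"jaw":94,"translation":[0,0,-180],"turn":0},{"jaw":94,"translation":[0,0,-180],"turn":0}]'

```text
t: 25.8
ee_pos: [0.5175, -0.1694, 0.3098]
tcp_rot: [[0.173, 0.985, -0.002], [0.985, -0.173, 0.001], [0.001, -0.002, -1.0]]
force: [-0.5, -0.2, -0.9]
width: 0.0942
```

```bash
python3 g.py;python3 - <<'E'
from station import arm
import cv2,numpy as np
c=arm.calibration("scene");p,d=arm.read_camera("scene");np.savez("scene9.npz",p=p,d=d,**c);cv2.imwrite("pics/s12.png",p[:,:,::-1])
c=arm.calibration("wrist");p,d=arm.read_camera("wrist");np.savez("wrist9.npz",p=p,d=d,**c);cv2.imwrite("pics/w12.png",p[:,:,::-1])
from h import *
p,W=cloud("scene9.npz");z=W[...,2]
C=np.array([483,-212])/1000;ex=np.array([.985,-.174]);ey=np.array([.174,.985])
X=(W[...,:2]-C)@ex;Y=(W[...,:2]-C)@ey
m=((abs(X)<.12)&(abs(Y)<.095)&(z>0.011)&(z<.06)).astype(np.uint8)
n,l,st,ce=cv2.connectedComponentsWithStats(m)
for i in range(1,n):
    if st[i,4]<30: continue
    k=l==i;print(np.round(ce[i]),st[i,4],"X",np.round([X[k].min()*1000,X[k].max()*1000]),"Y",np.round([Y[k].min()*1000,Y[k].max()*1000]),"zmax",np.round(z[k].max()*1000))
for lo,hi,nm,b in[(0.12,0.25,"tall",(.35,.6,.0,.4)),(0.06,0.078,"stand",(.35,.6,0,.4)),(0.02,0.034,"tray",(.3,.68,-.4,-.05)),(.06,.11,"mug",(.7,.9,-.2,.1)),(.06,.11,"ink",(.7,.9,.1,.3)),(.015,.03,"tape",(.7,.9,-.3,-.12))]:
    m=((z>lo)&(z<hi)&(W[...,0]>b[0])&(W[...,0]<b[1])&(W[...,1]>b[2])&(W[...,1]<b[3])).astype(np.uint8)
    n,l,st,ce=cv2.connectedComponentsWithStats(m)
    for i in range(1,n):
        if st[i,4]<60: continue
        q=W[l==i]; r=cv2.minAreaRect(q[:,:2].astype(np.float32)*1000)
        print(nm,np.round(ce[i]),st[i,4],"zmax",np.round(q[:,2].max()*1000),"rect",np.round(r[0]),np.round(r[1]),round(r[2],1))
E
```

```text
t 25.8 tcp [ 517.5 -169.4  309.8] yaw 80.0 w 94.2 F [-0.5 -0.2 -0.9]
[328. 142.] 322 X [-108.   58.] Y [-48. -25.] zmax 30.0
[340. 164.] 354 X [-110.   57.] Y [39. 61.] zmax 29.0
tall [429. 221.] 230 zmax 190.0 rect [458. 163.] [16. 24.] 37.0
tall [452. 247.] 322 zmax 222.0 rect [469. 241.] [17. 23.] 34.9
stand [433. 261.] 3287 zmax 78.0 rect [459. 199.] [301.  68.] 82.8
tray [328. 154.] 871 zmax 34.0 rect [ 483. -211.] [216. 263.] 80.0
tray [316. 144.] 120 zmax 30.0 rect [ 482. -251.] [ 18. 103.] 81.5
tray [327. 167.] 136 zmax 29.0 rect [ 504. -163.] [20. 91.] 76.3
mug [240. 240.] 535 zmax 89.0 rect [808. -48.] [97. 79.] 35.5
ink [306. 321.] 399 zmax 102.0 rect [776. 193.] [41. 45.] 67.6
tape [233. 197.] 368 zmax 27.0 rect [ 771. -202.] [89. 88.] 31.1
```

View pics/s12.png

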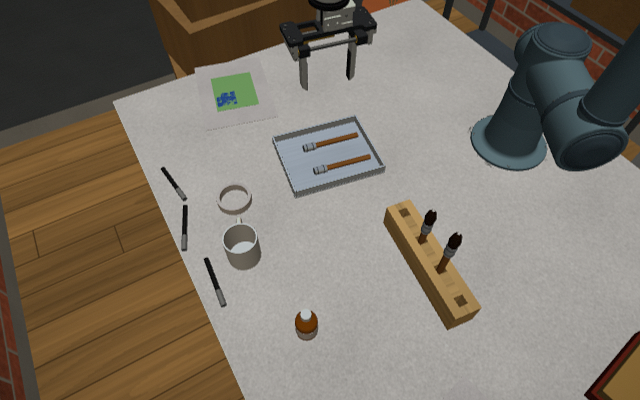

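Both bald brushes lie flat in the tray, at (331,142) and (342,163), about 80 mm apart. The tufted brushes, stand, bottle, mug and tape are where they started, and the arm is clear. Before handing in I'll take one more picture to check that nothing is still rolling.

```bash
python3 - <<'E'
from station import arm
import numpy as np
p,d=arm.read_camera("scene");q=np.load("scene9.npz")["p"]
df=np.abs(p[115:200,270:390].astype(int)-q[115:200,270:390]).max(-1);print("max diff in tray",df.max(),(df>25).sum())
arm.job_done();print("t",arm.get_state()["t"])
E
```

```text
max diff in tray 6 0
the job is handed in; nothing more can be done
the job is handed in; nothing more can be done
```

I pulled both bald brushes straight up out of the end wells and laid them flat in the tray, then handed the job in at about 26 s. Each brush was set foot-down by the near wall, then leaned on the leading finger until it lay flat.

**Brushes in the tray:** in the last depth picture, both brushes ran from about x = -110 to +58 mm in the tray's frame. Their y ranges were about -48 to -25 mm and 39 to 61 mm, and their tops were 30 mm high or less, so they are well inside the walls. Two pictures taken shortly before hand-in, about 0.1 s apart, showed no change in the tray, so the brushes were still.

**Everything else:** both tufted brushes still stand upright in their wells. The stand, tray, bottle, mug and tape measured within about 2 mm of where they started. The open gripper hung clear, about 0.31 m above the table.

No check failed or disagreed, but the hand-in reports no verdict.

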